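Wind the worm-drive slicing stand on to its next division

TASK

Take the stop pin from its rest and push it fully home in the hole at the right-hand end of the division ring as seen from the robot (the one nearest the rest), the next hole ahead of the turntable's finger. Then turn the handwheel clockwise (seen from above), several turns, until the finger comes up against the pin and you feel the wheel go clearly stiffer, so that the finger is left bearing firmly on the pin; do not force the wheel on past that. Leave the pin in its hole, let go, and do not disturb the tape roll, the sugar dredger or the loose bun.

Things in the scene. Friction and masses are not known exactly. Their poses are not given: they have to be found in the camera images.
- stop_pin: Loose steel pin, about 60 g, standing upright in the rest: shank 12 mm across, 70 mm long over all, its top 14 mm a round head 22 mm across (grip the head from above). Origin at the centre of its lower end, z up the pin. In the rest or fully home in a ring hole the lower end is at z = 10 mm and the head spans z = 66 to 80 mm.
- pin_rest: Fixed pin holder: wooden foot 64 x 64 x 8 mm with an aluminium block 30 x 30 mm on it, top at z = 36 mm, with a blind hole for the pin. Origin under its centre, on the table. Note: fixed bun stacks up to 293 mm high stand near the robot at about x = 0.20 to 0.475, y = -0.21 to 0.235 m (beyond x = 0.39 only y = -0.09 to 0.10): go over or round them.
- division_ring: Fixed aluminium arc round the far and right side of the turntable with three blocks 30 x 30 mm, tops at z = 36 mm, 60 degrees apart, 112 mm from the turntable's axis. Each has a blind hole 13.2 mm wide, 26 mm deep, with a 1.5 mm chamfer (about 1 mm play for the pin). Origin on the turntable's axis at table height. How far round it is set varies.
- hole_next (a point): Centre of the mouth (z = 36 mm) of the hole at the clockwise (right-hand, -y) end of the ring: the next one ahead of the finger. The other two holes lie behind the finger and stay empty.
- turntable: Steel turntable 156 mm across, top z = 50 mm; a bun held on it turns with it (top z = 123 mm). One dark finger 14 mm wide reaches to 124 mm from the axis, z = 38 to 54 mm, passing over the ring's blocks and under the pin's head; it meets the pin 13 mm short of the pin's centre. Origin on the axis at table height, x axis along the finger, which is clamped up to 3 mm to either side of it.
- handwheel: Dark wheel 96 mm across, top at z = 72 mm, vertical axis. 30 turns clockwise from above make one turn of the turntable, the same way; the pin is met after 2 to 4 turns. Running free it takes about 4 N at the handle; with the finger on the pin 1 N more per 10 N between them. Twice the free force is firm; over 2.5 times strains the pin. It holds when released. Origin under its centre, z = 62 mm.
- wheel_axis (a point): Point on the handwheel's axis at the height of the middle of the handle's grip (z = 103 mm).
- handle_grip (a point): Middle of the grip of the wheel's upright black handle, 20 mm in diameter, standing from z = 77 to 123 mm, 36 mm from the wheel's axis. The handle revolves freely on its spindle, so it can be held with the gripper pointing down and led round in circles without turning the gripper.
- sugar_dredger: Bystander: steel sugar shaker 70 mm across, 116 mm high, loose. Origin at the centre of its underside.
- tape_spare: Bystander: roll of brown tape 90 mm across, 48 mm high, loose, lying flat. Origin at the centre of its underside.
- loose_bun: Bystander: loose bun 132 x 141 x 70 mm on the table. Origin at the centre of its underside.

How it is judged:
By the outcome, as a careful person would: the job done as asked, in the order asked, and still so for the second after the job is handed in, with the robot touching nothing.
It also fails if it takes over 72 s, if anything falls off the work surface, if the arm or the gripper's body presses on something with over 40 N, if the wrist force passes 120 N, or if a joint passes its speed limit or range.

ROBOT

A 7-joint arm with a two-finger parallel gripper is mounted at the origin on the work surface; the furniture and walls round the work are solid. World frame = base frame: x ahead of the robot, y to its left, z up, the work surface at z = 0. Lengths are in m, angles in rad, forces in N, time in s.
With the tool pointing down it reaches from about 0.4 to 0.9 m from the base axis. Payload 5.5 kg.
Tool frame: the origin (TCP) lies midway between the tips of the shut fingers; the grasp point (between the pads) lies 19 mm behind it (r.tcp_to_grasp is the distance from the TCP to the grasp point, in m); z points along the fingers, y is the line along which they close (so a half turn about z gives the same grasp; the last joint's range is limited). The gripper opens to 92 mm and grips with 3 to 60 N. Pads are 19 mm wide; open, the fingers measure 130 mm over their backs; the gripper's body (75 mm by 190 mm) begins 47 mm behind the grasp point.
Start: joints at [-1.085, 0.501, -0.427, 1.55, 0.221, 1.138, -0.21], TCP at [0.144, 0.634, 0.227] pointing down, gripper open.
Joint ranges: [-2.88, 2.88], [-0.31, 2.03], [-1.54, 1.56], [0.2, 2.42], [-1.41, 4.55], [0.19, 2.02], [-2.57, 2.57]. Speed limits (rad/s): [2.57, 2.57, 3.14, 3.14, 3.14, 3.14, 3.14].

INTERFACE

Orientations are given as a rotation vector (axis times angle).
In Python, from station import r gives the robot as it stands.
- The arm moves only by the shell command python3 -m handwheel 'ROWS' [OPENING] [FORCE]. ROWS is a JSON list of rows, 1 to 5 of them, each of 6 numbers: dx, dy, dz in m, then a rotation vector rx, ry, rz in rad; each row is the pose to reach, as a shift and turn from the pose commanded when the command began, along the tool's axes at that moment; what a row does not reach only later rows make up. A row lasts 1/12 s, in which the tool goes at most 0.0417 m and 0.125 rad, less where a joint would pass 70% of its speed; a pose out of reach is approached as far as the arm can. OPENING is the finger opening in m, set as the command begins (- or left out keeps the last). The fingers move at their own pace and stop on an object; FORCE is the grip in N (left out, the last holds). Time passes only in rows, so rows that do not move let the fingers close. It prints the time, the measured TCP pose, the force, the opening and the grip force at its end.
- r.sense(): the state, without advancing time (a new reading comes with each control period).
- r.camera(name): name is "scene" or "top" or "wrist"; returns a dict with "color" (400x640x3 uint8, blue, green, red), "z_map" (400x640 float32, m along the optical axis (not along the pixel's ray), 0 where there is no reading), "fov_y" (degrees; the focal length in pixels is half the picture's height over the tangent of half this angle, whatever the lens; pixels are square), "cx", "cy" (the principal point, pixels), "k1" (the pictures are not rectified: a ray, as slopes to the right and down, at radius r is drawn at 1 + k1 r^2 times it, then the intrinsics apply), "R" (3x3) and "t" (3): a world point X has camera coordinates R X + t. Camera axes: x right, y down, z forward; pixel columns grow to the right and rows downward; lengths in m; the calibration is good to about 2 mm. A picture is of the moment at which its call begins.
- r.job_done(): hands the job in; it is judged then, once.
The state is a dict: "time": time; "joint_positions": joint angles; "qvel": joint speeds; "joint_torque": joint torques, N m; "tcp_pos": TCP position; "ee_rot": TCP orientation; "wrist_force": force on the tool from outside, world axes, zero at the start; "torque": the same for the moment, N m; "width": finger opening in m; "finger_force": force on a finger pad.
Only numpy, scipy, OpenCV 4.12 (cv2) and the standard library are available. Lean on these libraries where they do the work, as an engineer would, in place of code of your own. Each camera call takes 0.05 s, during which the arm holds its last target. There are 200 camera calls.

## Working session

There is one attempt and no reset: what is moved stays moved. The work goes in short steps, Python scripts to look and compute and a shell command to move; the robot and the scene stay as the last step left them, time stands still between calls to the robot, and variables do not carry over. Pictures are saved under pics/ and viewed, at most 10 in all, crops included, and the job is handed in when it is done.

```bash
mkdir -p pics; ls
cat > h.py <<'E'
import numpy as np, cv2
from station import r
def K(c):
    f=c["color"].shape[0]/2/np.tan(np.radians(c["fov_y"])/2)
    return np.array([[f,0,c["cx"]],[0,f,c["cy"]],[0,0,1.]]), np.array([c["k1"],0,0,0.])
def ray(c,px):
    k,d=K(c); u=cv2.undistortPoints(np.array(px,float).reshape(-1,1,2),k,d).reshape(-1,2)
    v=np.c_[u,np.ones(len(u))]@np.array(c["R"]); o=-np.array(c["R"]).T@np.array(c["t"]); return o,v
def plane(c,px,z):
    o,v=ray(c,px); return o+v*((z-o[2])/v[:,2])[:,None]
def cloud(c):
    h,w=c["z_map"].shape; uu,vv=np.meshgrid(np.arange(w),np.arange(h))
    o,v=ray(c,np.c_[uu.ravel(),vv.ravel()]); P=o+v*c["z_map"].reshape(-1,1); return P.reshape(h,w,3)
def rel(p):
    from scipy.spatial.transform import Rotation as R
    s=r.sense(); return R.from_rotvec(s["ee_rot"]).inv().apply(np.array(p)-s["tcp_pos"])
E
python3 - <<'E'
from h import *
import pickle
for n in ("top","scene"):
    c=r.camera(n); cv2.imwrite(f"pics/{n}0.png",c["color"]); pickle.dump(c,open(n+".pkl","wb"))
    print(n,c["fov_y"],c["k1"],-np.array(c["R"]).T@c["t"])
s=r.sense(); print(s)
E
```

```text
pics
top 48.08615992862675 -0.11493013145608444 [0.3111225  0.01415045 1.48200473]
scene 52.736843353636374 -0.04487495749282809 [-0.08488457 -0.67733182  0.7950616 ]
{'time': 0.1, 'joint_positions': array([-1.08482418,  0.50173897, -0.42680635,  1.55131819,  0.22076052,
        1.13825364, -0.21032433]), 'qvel': array([-0.00179309, -0.00073667, -0.00057903, -0.00426214,  0.00078328,
        0.00111705, -0.00116654]), 'joint_torque': array([-9.83104343e-03, -5.67875469e+01, -5.83801389e+00, -2.79915369e+01,
       -6.90279691e-02,  2.41443585e-02,  3.29214834e-05]), 'tcp_pos': array([0.14349773, 0.63334513, 0.22580276]), 'ee_rot': array([-3.49172672e-01, -3.12183517e+00,  2.59469788e-03]), 'wrist_force': array([-0.52029587,  0.05645234,  0.42742522]), 'torque': array([-0.02089552,  0.04868665,  0.01120454]), 'finger_force': 0.0, 'width': 0.09145268748977713}
```

View pics/top0.png

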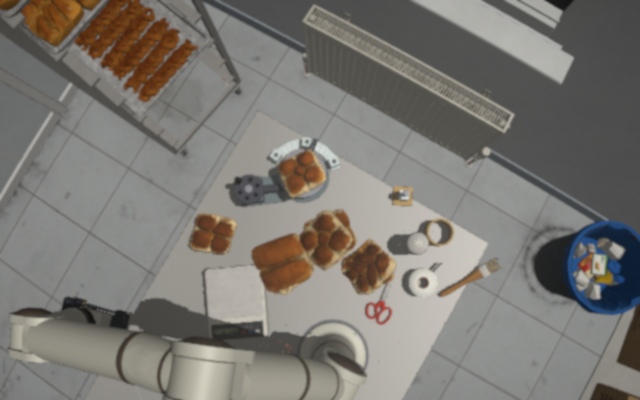

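View pics/scene0.png

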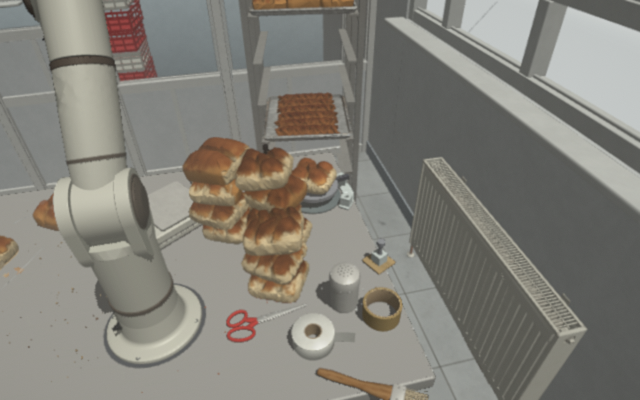

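The top view shows the turntable at (302,172), the ring blocks round its far side, the handwheel at (248,190), the rest at (402,195), the tape at (437,232) and the dredger at (415,242). The scene view shows the rest at (378,258) and the ring's end block at (346,197). Next I'll zoom in.

Run:
```python
from h import *
import pickle
c=pickle.load(open("top.pkl","rb")); im=c["color"]
a=cv2.resize(im[125:215,222:347],(800,576),interpolation=cv2.INTER_CUBIC)
cv2.imwrite("pics/a.png",a)
b=np.hstack([cv2.resize(im[175:215,382:422],(400,400),interpolation=cv2.INTER_CUBIC)])
s=pickle.load(open("scene.pkl","rb")); b=np.hstack([b,cv2.resize(s["color"][230:280,355:405],(400,400),interpolation=cv2.INTER_CUBIC)])
cv2.imwrite("pics/b.png",b)
P=cloud(c)
for u,v in [(302,172),(248,190),(402,195),(415,242),(437,222),(213,234),(275,157),(304,143),(333,159),(330,235),(280,262)]: print(u,v,P[v,u].round(3))
```

```text
302 172 [0.577 0.098 0.116]
248 190 [0.525 0.272 0.079]
402 195 [ 0.519 -0.224  0.034]
415 242 [ 0.363 -0.25   0.114]
437 222 [ 0.434 -0.346 -0.001]
213 234 [0.386 0.39  0.04 ]
275 157 [0.643 0.194 0.034]
304 143 [0.69  0.098 0.038]
333 159 [0.638 0.002 0.031]
330 235 [0.375 0.011 0.266]
280 262 [0.301 0.144 0.275]
```

View pics/a.png

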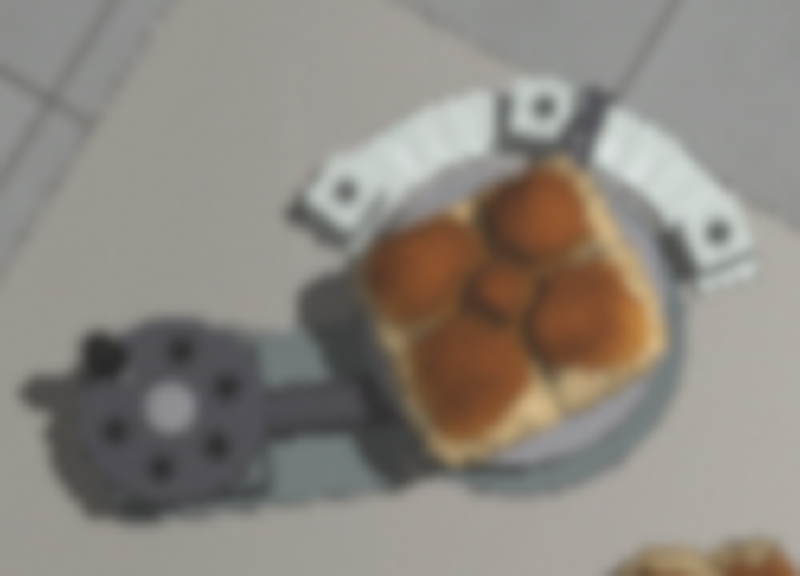

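View pics/b.png

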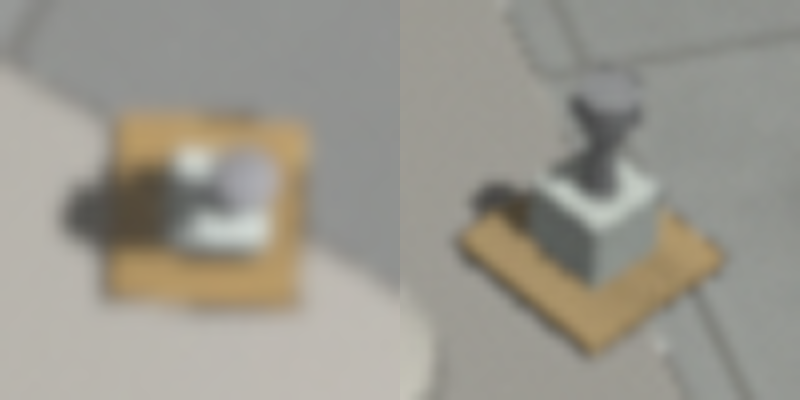

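Crop a shows the ring holes at (346,190), (543,106) and (717,233), the finger at (590,125), the wheel hub at (170,407) and the handle top at (103,356). Crop b shows the pin head at (247,180) in the top view and (607,88) in the scene view.

Run:
```python
from h import *
import pickle
from scipy.optimize import least_squares
c=pickle.load(open("top.pkl","rb")); s=pickle.load(open("scene.pkl","rb"))
f=lambda p,k,o:(np.array(p)+.5)/k-.5+np.array(o)
A=lambda p:f(p,6.4,(222,125))
H=plane(c,[A(p) for p in [(717,233),(543,106),(346,190)]],.034); print("holes",H.round(4))
def m(q): return np.array([[q[0]+.112*np.cos(q[2]+i*np.pi/3),q[1]+.112*np.sin(q[2]+i*np.pi/3)] for i in range(3)])
q=least_squares(lambda q:(m(q)-H[:,:2]).ravel(),[.57,.1,-.8]).x; print("ring",q,m(q).round(4))
print("finger",plane(c,[A((590,125))],.054))
print("hub",plane(c,[A((170,407))],.077)," handle",plane(c,[A((103,354))],.123))
print("pin top",plane(c,[f((247,180),10,(382,175))],.08),"scene",plane(s,[f((607,90),8,(355,230))],.08))
p=plane(c,[f((247,180),10,(382,175))],.2)[0]
w=r.camera("wrist"); R=np.array(w["R"]); print("wristcam in tool",rel(-R.T@w["t"]), "axis",R[2], "f",K(w)[0][0,0])
from scipy.spatial.transform import Rotation as Ro
print(Ro.from_rotvec(r.sense()["ee_rot"]).as_matrix().round(3))
```

```text
holes [[ 6.308e-01 -2.000e-04  3.400e-02]
 [ 6.976e-01  9.040e-02  3.400e-02]
 [ 6.525e-01  1.918e-01  3.400e-02]]
ring [ 0.58607102  0.10228664 -1.15804678] [[ 6.310e-01 -3.000e-04]
 [ 6.974e-01  8.990e-02]
 [ 6.525e-01  1.925e-01]]
finger [[0.68234605 0.06520007 0.054     ]]
hub [[0.5315504  0.27204578 0.077     ]]  handle [[0.55009013 0.29709687 0.123     ]]
pin top [[ 0.52063796 -0.23043032  0.08      ]] scene [[ 0.61091443 -0.31774406  0.08      ]]
wristcam in tool [ 0.07287841 -0.00064183 -0.15786757] axis [ 0.2605199  -0.06122962 -0.96352494] f 325.3382638035476
[[-0.975  0.221 -0.   ]
 [ 0.221  0.975 -0.001]
 [ 0.    -0.002 -1.   ]]
```

```bash
R='[-0.45,-0.29,-0.134,0,0,0.925]'; python3 -m handwheel '[[-0.03,-0.02,-0.03,0,0,0.12],[-0.45,-0.29,-0.134,0,0,0.925],[-0.45,-0.29,-0.134,0,0,0.925],[-0.45,-0.29,-0.134,0,0,0.925],[-0.45,-0.29,-0.134,0,0,0.925]]' 0.06
cat >> h.py <<'E'
def to(p,yawdeg=None):
    """world TCP target p, tool y at yawdeg (tool pointing down) -> row in current tool axes"""
    from scipy.spatial.transform import Rotation as Ro
    s=r.sense(); C=Ro.from_rotvec(s["ee_rot"]); d=C.inv().apply(np.array(p)-s["tcp_pos"]); w=np.zeros(3)
    if yawdeg is not None:
        a=np.radians(yawdeg); y=np.array([np.cos(a),np.sin(a),0]); z=np.array([0,0,-1.]); T=Ro.from_matrix(np.c_[np.cross(y,z),y,z]); w=(C.inv()*T).as_rotvec()
    print(s["time"],s["tcp_pos"].round(4),"row",d.round(4),w.round(3), "|d|",np.linalg.norm(d).round(3))
E
python3 -c "
from h import *
to((.52,.25,.36),24.3)"
```

```text
time: 0.57
tcp_pos: [0.2808, 0.4928, 0.2884]
ee_rot: [-1.293, -2.863, 0.0]
wrist_force: [1.5, 0.8, 0.8]
width: 0.0635
finger_force: 0.0
0.5667 [0.2808 0.4928 0.2884] row [-0.3403  0.0189 -0.0717] [-0.    -0.     0.298] |d| 0.348
```

```bash
python3 -m handwheel '[[-0.34,0.019,-0.07,0,0,0.3],[-0.34,0.019,-0.07,0,0,0.3],[-0.34,0.019,-0.07,0,0,0.3],[-0.34,0.019,-0.07,0,0,0.3],[-0.34,0.019,-0.07,0,0,0.3]]'
python3 -c "
from h import *
to((.52,.25,.36),24.3)"
```

```text
time: 0.98
tcp_pos: [0.4248, 0.3482, 0.3305]
ee_rot: [-1.699, -2.643, 0.0]
wrist_force: [0.3, 0.3, -0.7]
width: 0.0602
finger_force: 0.0
0.9833 [0.4248 0.3482 0.3305] row [-0.1288  0.0458 -0.0295] [-0.     0.     0.004] |d| 0.14
```

```bash
python3 -m handwheel '[[-0.04,0.015,-0.01,0,0,0],[-0.08,0.03,-0.02,0,0,0],[-0.11,0.04,-0.027,0,0,0],[-0.12,0.043,-0.028,0,0,0],[-0.12,0.043,-0.028,0,0,0]]'
python3 - <<'E'
from h import *
import pickle
w=r.camera("wrist"); pickle.dump(w,open("w1.pkl","wb")); cv2.imwrite("pics/w1.png",w["color"])
to((.53,.0,.36))
E
```

```text
time: 1.4
tcp_pos: [0.5158, 0.2543, 0.3583]
ee_rot: [1.708, 2.634, -0.001]
wrist_force: [-0.2, -0.6, 0.8]
width: 0.0596
finger_force: 0.0
1.45 [0.5136 0.2572 0.3577] row [-0.2411 -0.091  -0.0022] [0. 0. 0.] |d| 0.258
```

View pics/w1.png

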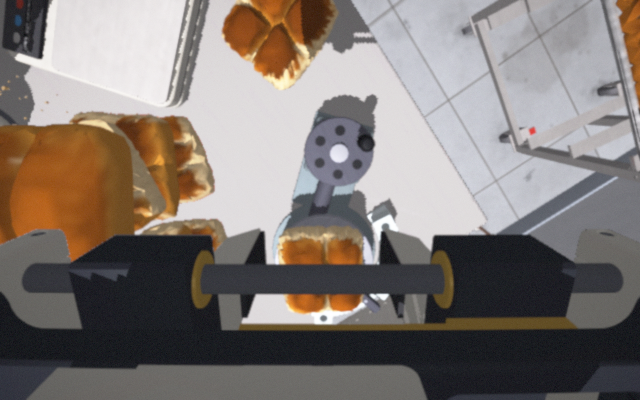

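The wrist view shows the wheel hub at (340,153) and the black handle at (366,143). The gripper hides most of the ring.

```bash
python3 -m handwheel '[[-0.04,-0.015,0,0,0,0],[-0.24,-0.09,0,0,0,0],[-0.24,-0.09,0,0,0,0],[-0.24,-0.09,0,0,0,0],[-0.24,-0.09,0,0,0,0]]'
python3 - <<'E'
from h import *
import pickle
w=pickle.load(open("w1.pkl","rb")); im=w["color"]; g=cv2.cvtColor(im,cv2.COLOR_BGR2GRAY)
def blob(m,box):
    x0,y0,x1,y1=box; n,l,s,c=cv2.connectedComponentsWithStats(m[y0:y1,x0:x1].astype(np.uint8)); i=1+np.argmax(s[1:,4]); return c[i]+[x0,y0],s[i]
hub,s1=blob(g>150,(325,138,355,168)); hd,s2=blob(g<35,(352,128,382,158))
print(hub,s1,hd,s2)
print("hub",[plane(w,[hub],z).round(4) for z in (.072,.077)],cloud(w)[153,340])
print("handle",plane(w,[hd],.123).round(4),plane(w,[hd],.115).round(4))
to((.53,.0,.36)); to((.515,-.27,.2))
E
```

```text
time: 1.87
tcp_pos: [0.5261, 0.0518, 0.3576]
ee_rot: [-1.692, -2.645, -0.0]
wrist_force: [1.9, -0.9, -0.3]
width: 0.06
finger_force: 0.0
[338.63917526 153.21993127] [  4   6  20  19 291] [363.29824561 138.03508772] [ 6  7 14 10 57]
hub [array([[0.532 , 0.2714, 0.072 ]]), array([[0.5315, 0.272 , 0.077 ]])] [0.53276675 0.27322595 0.07924234]
handle [[0.5459 0.3055 0.123 ]] [[0.5471 0.3052 0.115 ]]
1.8667 [0.5261 0.0518 0.3576] row [-0.0487 -0.0181 -0.0025] [0. 0. 0.] |d| 0.052
1.8667 [0.5261 0.0518 0.3576] row [-0.2878 -0.1449  0.1573] [0. 0. 0.] |d| 0.358
```

```bash
python3 -m handwheel '[[-0.29,-0.145,0.11,0,0,0],[-0.29,-0.145,0.11,0,0,0],[-0.29,-0.145,0.11,0,0,0],[-0.29,-0.145,0.11,0,0,0],[-0.29,-0.145,0.11,0,0,0]]'
python3 -c "
from h import *
to((.515,-.27,.25))"
```

```text
time: 2.28
tcp_pos: [0.52, -0.145, 0.2902]
ee_rot: [-1.693, -2.645, -0.002]
wrist_force: [2.4, 0.5, -0.1]
width: 0.0596
finger_force: 0.0
2.2833 [ 0.52   -0.145   0.2902] row [-0.1115 -0.0569  0.04  ] [0. 0. 0.] |d| 0.131
```

```bash
python3 -m handwheel '[[-0.035,-0.018,0.013,0,0,0],[-0.07,-0.036,0.026,0,0,0],[-0.09,-0.046,0.032,0,0,0],[-0.1,-0.05,0.035,0,0,0],[-0.1,-0.05,0.035,0,0,0]]'
python3 - <<'E'
from h import *
import pickle
w=r.camera("wrist"); pickle.dump(w,open("w2.pkl","wb")); cv2.imwrite("pics/w2.png",w["color"])
to((.521,-.230,.2))
E
```

```text
time: 2.7
tcp_pos: [0.5157, -0.2585, 0.2548]
ee_rot: [-1.7, -2.639, 0.001]
wrist_force: [-0.6, 0.3, -0.1]
width: 0.0602
finger_force: 0.0
2.75 [ 0.5166 -0.2564  0.2554] row [0.022  0.015  0.0555] [0. 0. 0.] |d| 0.062
```

View pics/w2.png

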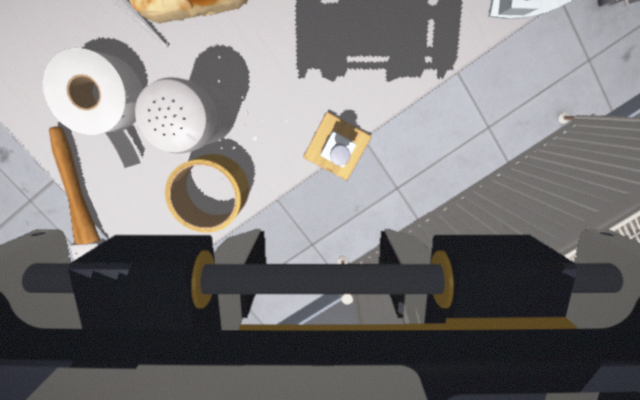

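The wrist view shows the pin head at (341,155) on the rest. The ring's end block is at the top edge, about (525,8).

Run:
```python
from h import *
import pickle
w=pickle.load(open("w2.pkl","rb")); im=w["color"]
a=im[105:190,295:380]; hsv=cv2.cvtColor(a,cv2.COLOR_BGR2HSV)
head=cv2.HoughCircles(cv2.cvtColor(cv2.resize(a,None,fx=4,fy=4,interpolation=cv2.INTER_CUBIC),cv2.COLOR_BGR2GRAY),cv2.HOUGH_GRADIENT,1,200,param1=80,param2=15,minRadius=30,maxRadius=55)
print(head)
h=(head[0,0,:2]+.5)/4-.5+[295,105]; print(h,head[0,0,2]/4, plane(w,[h],.08))
m=((hsv[...,1]>90)&(hsv[...,0]<30)).astype(np.uint8)
cs=max(cv2.findContours(m,0,2)[0],key=cv2.contourArea); rc=cv2.minAreaRect(cs); print(rc, plane(w,[np.array(rc[0])+[295,105]],.008))
```

```text
[[[179.5 197.5  40.8]]]
[339.5 154. ] 10.2 [[ 0.52041605 -0.22926831  0.08      ]]
((42.0190315246582, 40.77682113647461), (50.29412078857422, 50.764705657958984), 28.07248878479004) [[ 0.52089571 -0.22901845  0.008     ]]
```

```bash
python3 -c "
from h import *
to((.5205,-.2295,.12),24.3)"; python3 -m handwheel '[[0.022,0.015,0.033,0,0,0],[0.022,0.015,0.073,0,0,0],[0.022,0.015,0.113,0,0,0],[0.022,0.015,0.135,0,0,0],[0.022,0.015,0.135,0,0,0]]'; python3 -c "
from h import *
to((.5205,-.2295,.057),24.3)"
```

```text
2.75 [ 0.5166 -0.2564  0.2554] row [0.0225 0.0148 0.1355] [-0.    -0.002  0.005] |d| 0.138
time: 3.17
tcp_pos: [0.5184, -0.2257, 0.1165]
ee_rot: [-1.686, -2.639, -0.0]
wrist_force: [-0.9, 0.3, 0.7]
width: 0.06
finger_force: 0.0
3.1667 [ 0.5184 -0.2257  0.1165] row [-0.0048  0.0006  0.0594] [-0.005 -0.008  0.009] |d| 0.06
```

```bash
python3 -m handwheel '[[-0.002,0,0.02,0,0,0],[-0.003,0,0.04,0,0,0],[-0.003,0,0.04,0,0,0],[-0.003,0,0.04,0,0,0]]' 0.045; python3 -c "
from h import *
to((.5205,-.2295,.057),24.3)"
```

```text
time: 3.5
tcp_pos: [0.523, -0.2326, 0.0822]
ee_rot: [-1.696, -2.644, -0.002]
wrist_force: [0.6, 0.6, -0.3]
width: 0.0453
finger_force: 0.0
3.5 [ 0.523  -0.2326  0.0822] row [ 0.0038 -0.001   0.0252] [ 0.001 -0.001  0.006] |d| 0.025
```

```bash
cat >> h.py <<'E'
def avg(n=6):
    P=[];F=[]
    for i in range(n): r.camera("wrist"); s=r.sense(); P.append(s["tcp_pos"]); F.append(s["wrist_force"])
    print("mean",np.mean(P,0).round(4),"sd",np.std(P,0).round(4),"F",np.mean(F,0).round(2),np.std(F,0).round(2)); return np.mean(P,0)
def rowfrom(p,m):
    from scipy.spatial.transform import Rotation as Ro
    print("row",Ro.from_rotvec(r.sense()["ee_rot"]).inv().apply(np.array(p)-m).round(4))
E
python3 -c "
from h import *
rowfrom((.5205,-.2295,.057),avg())"
```

```text
mean [ 0.5235 -0.2342  0.083 ] sd [0.0003 0.0005 0.0003] F [0.16 0.07 0.25] [0.51 0.37 0.38]
row [ 0.0056 -0.0008  0.026 ]
```

```bash
python3 -m handwheel '[[0.0056,-0.001,0.008,0,0,0],[0.0056,-0.001,0.016,0,0,0],[0.0056,-0.001,0.026,0,0,0],[0.0056,-0.001,0.026,0,0,0],[0.0056,-0.001,0.026,0,0,0]]'; python3 -c "
from h import *
rowfrom((.5205,-.2295,.057),avg(4))"
```

```text
time: 4.22
tcp_pos: [0.5177, -0.2296, 0.0538]
ee_rot: [-1.698, -2.64, 0.001]
wrist_force: [-0.2, 0.9, -0.1]
width: 0.0452
finger_force: 0.0
mean [ 0.5187 -0.2301  0.0549] sd [0.0003 0.0001 0.0003] F [0.37 0.01 0.11] [0.5  0.35 0.14]
row [-0.0002  0.0018 -0.0021]
```

```bash
python3 -m handwheel '[[0,0,0,0,0,0],[0,0,0,0,0,0],[0,0,0,0,0,0],[0,0,0,0,0,0],[0,0,0,0,0,0]]' 0.0 30; python3 -c "
from h import *
avg(4)"
```

```text
time: 4.83
tcp_pos: [0.5193, -0.2298, 0.0553]
ee_rot: [1.698, 2.642, 0.001]
wrist_force: [0.1, 0.2, 1.0]
width: 0.021
finger_force: 30.0
mean [ 0.5193 -0.2298  0.0553] sd [0. 0. 0.] F [1.21 0.39 0.36] [0.56 0.91 0.68]
```

```bash
python3 -m handwheel '[[0,0,-0.02,0,0,0],[0,0,-0.055,0,0,0],[0,0,-0.075,0,0,0],[0,0,-0.075,0,0,0],[0,0,-0.075,0,0,0]]'; python3 -c "
from h import *
rowfrom((.60,-.09,.13),avg(2))
import pickle
c=pickle.load(open('top.pkl','rb')); P=cloud(c); d=np.hypot(P[...,0]-.586,P[...,1]-.1023)
for a,b in [(.0,.05),(.05,.07),(.07,.08),(.08,.1),(.1,.11)]: k=(d>a)&(d<b); print(a,np.percentile(P[...,2][k],[50,90,99]).round(3))
"
```

```text
time: 5.45
tcp_pos: [0.5195, -0.2303, 0.1313]
ee_rot: [1.698, 2.641, 0.001]
wrist_force: [-1.1, 0.3, -1.4]
width: 0.021
finger_force: 30.0
mean [ 0.5181 -0.2297  0.1296] sd [0.0003 0.0001 0.0004] F [-1.02 -0.44 -1.55] [0.08 0.6  0.04]
row [ 0.0931  0.1325 -0.0005]
0.0 [0.115 0.122 0.126]
0.05 [0.098 0.114 0.12 ]
0.07 [0.049 0.093 0.105]
0.08 [0.005 0.033 0.086]
0.1 [0.005 0.035 0.054]
```

Bun edges beyond a 70 mm radius are below 105 mm, so the gripper body clears them.

```bash
python3 -m handwheel '[[0.016,0.023,0,0,0,0],[0.038,0.055,0,0,0,0],[0.06,0.087,0,0,0,0],[0.08,0.115,0,0,0,0],[0.093,0.132,0,0,0,0]]';  python3 -m handwheel '[[0,0,0,0,0,0],[0,0,0,0,0,0]]'
python3 - <<'E'
from h import *
import pickle
m=avg(3); w=r.camera("wrist"); pickle.dump(w,open("w3.pkl","wb")); cv2.imwrite("pics/w3.png",w["color"])
rowfrom((.631,-.0003,.13),m)
E
```

```text
time: 5.97
tcp_pos: [0.6009, -0.0853, 0.1281]
ee_rot: [-1.692, -2.643, -0.001]
wrist_force: [0.3, 0.3, -0.4]
width: 0.0209
finger_force: 30.0
time: 6.13
tcp_pos: [0.5995, -0.0882, 0.128]
ee_rot: [-1.692, -2.643, 0.002]
wrist_force: [-0.3, -0.6, -0.9]
width: 0.0207
finger_force: 30.0
mean [ 0.5989 -0.0915  0.1287] sd [0.0001 0.0008 0.0003] F [-0.44 -0.8  -0.98] [0.6  0.69 0.06]
row [ 0.0698  0.0669 -0.0014]
```

View pics/w3.png

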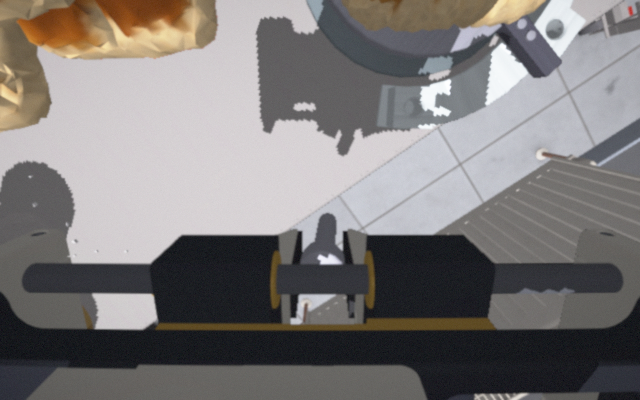

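The hole block is in shadow at about (405,103). The middle block is at (557,28) with the finger beside it at (527,45). I'll measure the hole.

Run:
```python
from h import *
import pickle
w=pickle.load(open("w3.pkl","rb")); g=cv2.cvtColor(w["color"],cv2.COLOR_BGR2GRAY)
k=cv2.resize(cv2.createCLAHE(4,(1,1)).apply(np.ascontiguousarray(g[75:130,370:445])),None,fx=8,fy=8,interpolation=cv2.INTER_CUBIC); cv2.imwrite("pics/w3c.png",k)
print(plane(w,[(405,103),(555,28)],.036))
```

```text
[[6.23079797e-01 1.14663102e-04 3.60000000e-02]
 [6.95974974e-01 9.02439499e-02 3.60000000e-02]]
```

View pics/w3c.png

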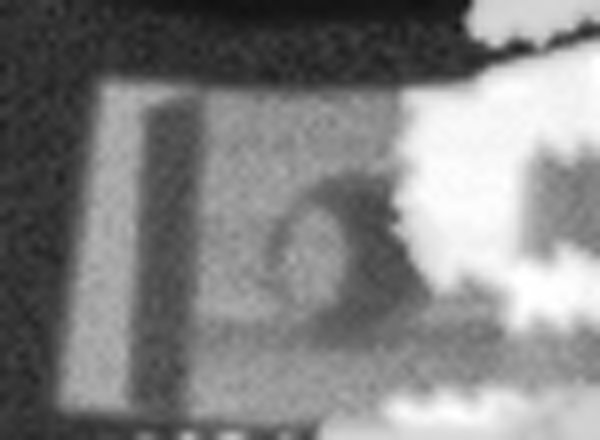

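The hole's chamfered mouth spans about (270–438, 172–343) in the enlarged crop, so its centre is near (354,257), which agrees with the block edges.

Run:
```python
from h import *
import pickle
w=pickle.load(open("w3.pkl","rb"))
print(plane(w,[(413.8,106.7),(413.8,105.2)],.036)[:,:2])
s=r.sense()
H=plane(w,[(413.8,106.7)],.036)[0]; ring=np.array([.6310,-.0003,.036]); print("row wrist",rel([*H[:2],.13]),"row mean",rel([*((H+ring)/2)[:2],.13]))
```

```text
[[6.30318752e-01 4.95830554e-04]
 [6.29801511e-01 1.44782178e-03]]
row wrist [ 0.07182354  0.06686531 -0.00074101] row mean [ 0.07132053  0.06701141 -0.00074133]
```

```bash
python3 -m handwheel '[[0.015,0.014,0,0,0,0],[0.038,0.036,0,0,0,0],[0.06,0.056,0,0,0,0],[0.071,0.067,0,0,0,0],[0.071,0.067,0,0,0,0]]';  python3 -m handwheel '[[0,0,0,0,0,0],[0,0,0,0,0,0]]'; python3 -c "
from h import *
m=avg(5);rowfrom((.6305,.0002,.093),m)"
```

```text
time: 6.75
tcp_pos: [0.6326, 0.0066, 0.1299]
ee_rot: [-1.692, -2.646, -0.004]
wrist_force: [0.5, 1.7, -0.7]
width: 0.0213
finger_force: 30.0
time: 6.92
tcp_pos: [0.6312, -0.0007, 0.13]
ee_rot: [1.702, 2.641, -0.003]
wrist_force: [0.5, -0.5, 0.3]
width: 0.0211
finger_force: 30.0
mean [ 6.314e-01 -5.000e-04  1.301e-01] sd [0.0001 0.0005 0.0001] F [ 0.22 -0.31 -0.88] [0.41 0.33 0.51]
row [ 0.001  -0.0005  0.0371]
```

```bash
python3 -m handwheel '[[0.001,-0.0005,0.015,0,0,0],[0.001,-0.0005,0.032,0,0,0],[0.001,-0.0005,0.045,0,0,0],[0.001,-0.0005,0.045,0,0,0],[0.001,-0.0005,0.045,0,0,0]]'; python3 -c "
from h import *
m=avg(4);rowfrom((.6305,.0002,.077),m)"
```

```text
time: 7.58
tcp_pos: [0.6301, 0.0022, 0.0843]
ee_rot: [-1.699, -2.641, 0.002]
wrist_force: [-0.3, -0.4, -0.1]
width: 0.0209
finger_force: 30.0
mean [0.6315 0.0023 0.0858] sd [0.0003 0.0001 0.0004] F [ 0.59 -0.1  -0.81] [0.51 0.42 0.45]
row [-0.0015 -0.0018  0.0088]
```

```bash
python3 -m handwheel '[[-0.0007,-0.0007,0.003,0,0,0],[-0.0007,-0.0007,0.006,0,0,0],[-0.0007,-0.0007,0.009,0,0,0],[-0.0007,-0.0007,0.011,0,0,0],[-0.0007,-0.0007,0.011,0,0,0]]'; python3 -c "
from h import *
m=avg(4);rowfrom((.6305,.0002,.055),m)"
```

```text
time: 8.2
tcp_pos: [0.6352, 0.0007, 0.0797]
ee_rot: [1.696, 2.635, 0.008]
wrist_force: [-3.7, -1.4, 26.0]
width: 0.0209
finger_force: 30.0
mean [0.6351 0.0009 0.0798] sd [0. 0. 0.] F [-3.23 -0.93 25.2 ] [0.32 0.17 0.25]
row [ 0.0014 -0.0047  0.0247]
```

```bash
python3 -m handwheel '[[0,0,-0.006,0,0,0],[0,0,-0.009,0,0,0],[0,0,-0.009,0,0,0]]'; python3 -c "
from h import *
m=avg(8);rowfrom((.6305,.0002,.083),m)"
```

```text
time: 8.65
tcp_pos: [0.631, 0.0017, 0.0838]
ee_rot: [1.699, 2.642, 0.001]
wrist_force: [-0.2, -0.1, 0.4]
width: 0.0206
finger_force: 30.0
mean [0.6301 0.0017 0.0825] sd [0.0002 0.     0.0002] F [-0.09  0.19 -0.91] [0.29 0.39 0.62]
row [-0.0015 -0.0002 -0.0005]
```

```bash
python3 -m handwheel '[[-0.0013,-0.0018,0,0,0,0],[-0.0013,-0.0018,0.003,0,0,0],[-0.0013,-0.0018,0.006,0,0,0],[-0.0013,-0.0018,0.008,0,0,0],[-0.0013,-0.0018,0.008,0,0,0]]'; python3 -c "
from h import *
m=avg(4);rowfrom((.6305,.0002,.055),m)"
```

```text
time: 9.47
tcp_pos: [0.6302, 0.0001, 0.0752]
ee_rot: [1.698, 2.642, 0.002]
wrist_force: [1.3, 1.8, 1.6]
width: 0.0208
finger_force: 30.0
mean [6.301e-01 1.000e-04 7.520e-02] sd [0.     0.0001 0.    ] F [1.89 0.89 0.16] [0.56 0.85 0.62]
row [-0.0001  0.0003  0.0202]
```

It's in the hole. Pushing home.

```bash
python3 -m handwheel '[[0,0,0.005,0,0,0],[0,0,0.01,0,0,0],[0,0,0.015,0,0,0],[0,0,0.019,0,0,0],[0,0,0.022,0,0,0]]'; python3 -m handwheel '[[0,0,0,0,0,0],[0,0,0,0,0,0]]';python3 -c "
from h import *
avg(4)"
```

```text
time: 10.08
tcp_pos: [0.6311, -0.0, 0.0542]
ee_rot: [1.697, 2.641, 0.003]
wrist_force: [-1.9, -0.5, 28.3]
width: 0.0211
finger_force: 30.0
time: 10.25
tcp_pos: [0.6309, -0.0002, 0.0545]
ee_rot: [1.698, 2.641, 0.002]
wrist_force: [2.0, 1.4, 9.4]
width: 0.0205
finger_force: 30.0
mean [ 6.309e-01 -2.000e-04  5.450e-02] sd [0. 0. 0.] F [1.36 1.33 9.81] [0.39 0.1  0.15]
```

```bash
python3 -m handwheel '[[0,0,0,0,0,0],[0,0,0,0,0,0],[0,0,0,0,0,0]]' 0.045; python3 -m handwheel '[[0,0,-0.02,0,0,0],[0,0,-0.06,0,0,0],[0,0,-0.1,0,0,0],[0,0,-0.12,0,0,0],[0,0,-0.12,0,0,0]]'; python3 -c "
from h import *
to((.57,.14,.22),24.3)"
```

```text
time: 10.7
tcp_pos: [0.6276, -0.001, 0.052]
ee_rot: [-1.698, -2.64, 0.004]
wrist_force: [-0.1, -0.0, -0.2]
width: 0.0365
finger_force: 0.0
time: 11.12
tcp_pos: [0.6322, -0.001, 0.1782]
ee_rot: [1.697, 2.637, 0.006]
wrist_force: [-0.2, 0.1, 0.2]
width: 0.0452
finger_force: 0.0
11.1167 [ 0.6322 -0.001   0.1782] row [ 0.154   0.0021 -0.0422] [0.007 0.003 0.003] |d| 0.16
```

```bash
python3 -m handwheel '[[0.035,0,-0.015,0,0,0],[0.075,0,-0.03,0,0,0],[0.115,0.002,-0.04,0,0,0],[0.15,0.002,-0.042,0,0,0],[0.185,-0.003,-0.042,0,0,0]]'; python3 -c "
from h import *
to((.535,.2,.22),24.3)"
```

```text
time: 11.53
tcp_pos: [0.5489, 0.1686, 0.2147]
ee_rot: [-1.698, -2.643, 0.001]
wrist_force: [0.3, 1.4, -0.1]
width: 0.0449
finger_force: 0.0
11.5333 [0.5489 0.1686 0.2147] row [ 0.0344  0.0004 -0.0053] [-0.001 -0.     0.004] |d| 0.035
```

```bash
python3 -m handwheel '[[0.02,0,0,0,0,0],[0.03,0,0,0,0,0],[0.03,0,0,0,0,0],[0.03,0,0,0,0,0]]'
python3 - <<'E'
from h import *
import pickle
t=r.camera("top"); pickle.dump(t,open("t2.pkl","wb"))
m=avg(2); w=r.camera("wrist"); pickle.dump(w,open("w4.pkl","wb"))
k=cv2.resize(t["color"][130:190,290:350],(400,400),interpolation=cv2.INTER_CUBIC)
j=cv2.resize(w["color"][:250],(640,250))
im=np.zeros((400,800,3),np.uint8); im[:, :400]=k; im[:250,400:]=cv2.resize(w["color"][:250,120:520],(400,250)); cv2.imwrite("pics/d.png",im)
E
```

```text
time: 11.87
tcp_pos: [0.5375, 0.1927, 0.2142]
ee_rot: [-1.699, -2.642, 0.003]
wrist_force: [-0.3, -0.9, -0.4]
width: 0.0452
finger_force: 0.0
mean [0.5385 0.1913 0.2147] sd [0.     0.     0.0001] F [ 0.64 -0.9  -0.15] [0.12 0.09 0.63]
```

View pics/d.png

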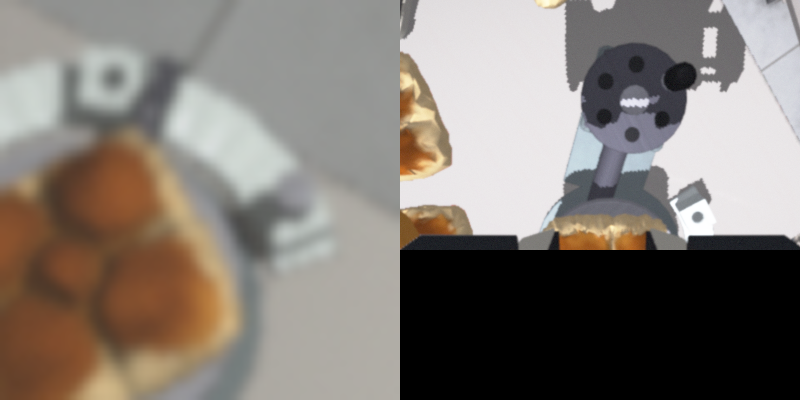

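The top crop shows the pin head seated on the end block at about (295,190). The wrist crop shows the hub at (634,101), which is full image (354,101), and the handle at (680,76), which is (400,76).

Run:
```python
from h import *
import pickle
w=pickle.load(open("w4.pkl","rb")); g=cv2.cvtColor(w["color"],cv2.COLOR_BGR2GRAY)
n,l,s,c=cv2.connectedComponentsWithStats((g[50:105,378:425]<32).astype(np.uint8)); i=1+np.argmax(s[1:,4]); hd=c[i]+[378,50]; print(hd,s[i])
# wheel rim: circle z=.072
hub=[354,101]
print("hub",plane(w,[hub],.077),"handle",plane(w,[hd],.1))
H=plane(w,[hd],.1)[0]; d=H[:2]-[.5315,.2718]; print(np.linalg.norm(d),np.degrees(np.arctan2(d[1],d[0])))
t=(.5315+.036*d[0]/np.linalg.norm(d),.2718+.036*d[1]/np.linalg.norm(d),.15); print(t); to(t,24.3)
```

```text
[399.32653061  77.07823129] [  7  13  30  28 588]
hub [[0.53146057 0.2716111  0.077     ]] handle [[0.55440409 0.30175212 0.1       ]]
0.037705795442352835 52.59521489921029
(np.float64(0.5533679186149584), np.float64(0.3003971001230816), 0.15)
12.0667 [0.5384 0.1917 0.2149] row [0.093  0.0584 0.0647] [-0.001  0.001  0.   ] |d| 0.127
```

```bash
python3 -m handwheel '[[0.025,0.016,0,0,0,0],[0.055,0.034,0.02,0,0,0],[0.08,0.05,0.045,0,0,0],[0.093,0.0584,0.065,0,0,0],[0.093,0.0584,0.065,0,0,0]]' 0.05;python3 -m handwheel '[[0,0,0,0,0,0],[0,0,0,0,0,0]]'; python3 -c "
from h import *
m=avg(5);rowfrom((.5535,.3003,.086),m)"
```

```text
time: 12.48
tcp_pos: [0.5492, 0.3057, 0.1452]
ee_rot: [-1.691, -2.642, 0.007]
wrist_force: [-0.2, 0.3, -0.8]
width: 0.0499
finger_force: 0.0
time: 12.65
tcp_pos: [0.5533, 0.3006, 0.1506]
ee_rot: [1.702, 2.639, -0.001]
wrist_force: [-0.5, 0.4, 0.5]
width: 0.05
finger_force: 0.0
mean [0.5535 0.3012 0.1516] sd [0.0002 0.0005 0.0002] F [-0.26 -0.63  0.2 ] [0.42 0.4  0.3 ]
row [-0.0008 -0.0005  0.0656]
```

```bash
python3 -m handwheel '[[-0.0008,-0.0005,0.015,0,0,0],[-0.0008,-0.0005,0.04,0,0,0],[-0.0008,-0.0005,0.06,0,0,0],[-0.0008,-0.0005,0.065,0,0,0],[-0.0008,-0.0005,0.065,0,0,0]]';python3 -m handwheel '[[0,0,0,0,0,0],[0,0,0,0,0,0],[0,0,0,0,0,0],[0,0,0,0,0,0],[0,0,0,0,0,0]]' 0 20; python3 -c "
from h import *
m=avg(6)
d=m[:2]-[.5315,.2717]; print(np.linalg.norm(d),np.degrees(np.arctan2(d[1],d[0])))"
```

```text
time: 13.32
tcp_pos: [0.5509, 0.3009, 0.0839]
ee_rot: [-1.699, -2.641, 0.004]
wrist_force: [-0.3, 0.3, -0.0]
width: 0.0499
finger_force: 0.0
time: 13.73
tcp_pos: [0.5529, 0.3026, 0.0862]
ee_rot: [1.698, 2.642, 0.004]
wrist_force: [7.9, 3.1, -0.3]
width: 0.0213
finger_force: 4.7
mean [0.5537 0.303  0.0863] sd [0. 0. 0.] F [3.99 2.3  1.49] [0.67 0.83 0.34]
0.038358998346015256 54.68422850588972
```

```bash
python3 -m handwheel '[[-0.0106,0.0038,0,0,0,0],[-0.0219,0.0041,0,0,0,0],[-0.0327,0.0009,0,0,0,0],[-0.042,-0.0055,0,0,0,0],[-0.0488,-0.0145,0,0,0,0]]'; python3 -c "
from h import *
m=avg(5)
d=m[:2]-[.5315,.2717]; print(np.linalg.norm(d),np.degrees(np.arctan2(d[1],d[0])))"
```

```text
time: 14.45
tcp_pos: [0.5605, 0.2527, 0.0862]
ee_rot: [1.698, 2.642, 0.006]
wrist_force: [-1.0, 4.8, 4.5]
width: 0.0191
finger_force: 20.0
mean [0.5584 0.2504 0.0861] sd [0. 0. 0.] F [-1.29 -0.94  9.44] [0.48 1.3  0.48]
0.03432496888171715 -38.41590321318948
```

```bash
python3 -m handwheel '[[-0.0038,-0.0106,0,0,0,0],[-0.0041,-0.0219,0,0,0,0],[-0.0009,-0.0327,0,0,0,0],[0.0055,-0.042,0,0,0,0],[0.0145,-0.0488,0,0,0,0]]'; python3 -m handwheel '[[0.0106,-0.0038,0,0,0,0],[0.0219,-0.0041,0,0,0,0],[0.0327,-0.0009,0,0,0,0],[0.042,0.0055,0,0,0,0],[0.0488,0.0145,0,0,0,0]]';  python3 -m handwheel '[[0.0038,0.0106,0,0,0,0],[0.0041,0.0219,0,0,0,0],[0.0009,0.0327,0,0,0,0],[-0.0055,0.042,0,0,0,0],[-0.0145,0.0488,0,0,0,0]]'; python3 -c "
from h import *
m=avg(5)
d=m[:2]-[.5315,.2717]; print(np.linalg.norm(d),np.degrees(np.arctan2(d[1],d[0])))"
```

```text
time: 15.12
tcp_pos: [0.5105, 0.2452, 0.0862]
ee_rot: [1.698, 2.64, 0.007]
wrist_force: [8.6, 4.7, -2.6]
width: 0.0193
finger_force: 20.0
time: 15.53
tcp_pos: [0.5008, 0.2932, 0.0861]
ee_rot: [-1.7, -2.642, 0.005]
wrist_force: [-1.7, -5.4, 12.7]
width: 0.0192
finger_force: 20.0
time: 15.95
tcp_pos: [0.5506, 0.3052, 0.0862]
ee_rot: [-1.693, -2.642, -0.002]
wrist_force: [-4.0, 4.8, 8.1]
width: 0.0191
finger_force: 20.0
mean [0.5537 0.3029 0.0862] sd [0. 0. 0.] F [4.27 3.75 2.86] [0.54 0.86 1.45]
0.03831282152061215 54.60692214020489
```

```bash
python3 -m handwheel '[[-0.0106,0.0038,0,0,0,0],[-0.0219,0.0041,0,0,0,0],[-0.0327,0.0009,0,0,0,0],[-0.042,-0.0055,0,0,0,0],[-0.0488,-0.0145,0,0,0,0]]' | sed -n 4p; python3 -m handwheel '[[-0.0038,-0.0106,0,0,0,0],[-0.0041,-0.0219,0,0,0,0],[-0.0009,-0.0327,0,0,0,0],[0.0055,-0.042,0,0,0,0],[0.0145,-0.0488,0,0,0,0]]'| sed -n 4p; python3 -m handwheel '[[0.0106,-0.0038,0,0,0,0],[0.0219,-0.0041,0,0,0,0],[0.0327,-0.0009,0,0,0,0],[0.042,0.0055,0,0,0,0],[0.0488,0.0145,0,0,0,0]]'| sed -n 4p;  python3 -m handwheel '[[0.0038,0.0106,0,0,0,0],[0.0041,0.0219,0,0,0,0],[0.0009,0.0327,0,0,0,0],[-0.0055,0.042,0,0,0,0],[-0.0145,0.0488,0,0,0,0]]'
python3 - <<'E'
from h import *
m=avg(3)
t=r.camera("top"); cv2.imwrite("pics/e.png",cv2.resize(t["color"][130:190,290:350],(480,480),interpolation=cv2.INTER_CUBIC))
E
```

```text
wrist_force: [0.0, 5.8, 5.4]
wrist_force: [9.6, 5.0, -2.8]
wrist_force: [-1.2, -4.5, 12.4]
time: 17.87
tcp_pos: [0.5505, 0.3052, 0.0862]
ee_rot: [-1.693, -2.642, -0.002]
wrist_force: [-2.7, 4.5, 8.4]
width: 0.0192
finger_force: 20.0
mean [0.5536 0.303  0.0862] sd [0. 0. 0.] F [4.16 4.47 3.52] [0.64 1.56 1.34]
```

View pics/e.png

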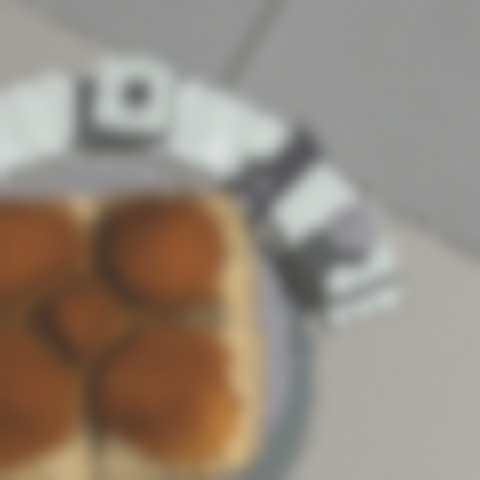

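The finger's visible part is centred near (280,165) in the crop, still short of the pin head at (352,230).

Run:
```python
from h import *
import pickle
t=pickle.load(open("t2.pkl","rb"))
f=lambda p,k:(np.array(p)+.5)/k-.5+np.array([290,130])
C=np.array([.586,.1023])
def ang(P): d=P[:,:2]-C; return np.degrees(np.arctan2(d[:,1],d[:,0])),np.hypot(*d.T)
print(ang(plane(t,[f(p,8) for p in [(300,140),(280,165),(262,188)]],.054)), ang(plane(t,[f((352,228),8)],.08)), ang(np.array([[.6305,.0002]])))
```

```text
(array([-42.93535977, -43.61786762, -44.48464324]), array([0.11839813, 0.10520563, 0.09322535])) (array([-66.54865619]), array([0.11098877])) (array([-66.45015469]), array([0.11137621]))
```

```bash
python3 -m handwheel '[[-0.0106,0.0038,0,0,0,0],[-0.0219,0.0041,0,0,0,0],[-0.0327,0.0009,0,0,0,0],[-0.042,-0.0055,0,0,0,0],[-0.0488,-0.0145,0,0,0,0]]' | sed -n 4p; python3 -m handwheel '[[-0.0038,-0.0106,0,0,0,0],[-0.0041,-0.0219,0,0,0,0],[-0.0009,-0.0327,0,0,0,0],[0.0055,-0.042,0,0,0,0],[0.0145,-0.0488,0,0,0,0]]'| sed -n 4p; python3 -m handwheel '[[0.0106,-0.0038,0,0,0,0],[0.0219,-0.0041,0,0,0,0],[0.0327,-0.0009,0,0,0,0],[0.042,0.0055,0,0,0,0],[0.0488,0.0145,0,0,0,0]]'| sed -n 4p;  python3 -m handwheel '[[0.0038,0.0106,0,0,0,0],[0.0041,0.0219,0,0,0,0],[0.0009,0.0327,0,0,0,0],[-0.0055,0.042,0,0,0,0],[-0.0145,0.0488,0,0,0,0]]'
cat >> h.py <<'E'
def tan(n=4):
    P=[];F=[]
    for i in range(n):
        r.camera("wrist"); s=r.sense(); P.append(s["tcp_pos"]); F.append(s["wrist_force"])
    d=np.mean(P,0)[:2]-[.5315,.2717]; u=d/np.linalg.norm(d); t=np.array([u[1],-u[0]]); F=np.array(F)[:,:2]
    print("t",s["time"],"ang",np.degrees(np.arctan2(d[1],d[0])).round(1),"rad",np.linalg.norm(d).round(4),"drag",(-F@t).round(1),"radial",(F@u).mean().round(1))
E
python3 -c "
from h import *
tan()"
```

```text
wrist_force: [0.5, 5.1, 7.5]
wrist_force: [10.3, 5.7, -3.3]
wrist_force: [-1.7, -4.7, 13.8]
time: 19.73
tcp_pos: [0.5504, 0.3053, 0.0862]
ee_rot: [-1.693, -2.643, -0.002]
wrist_force: [-3.2, 5.3, 9.5]
width: 0.0196
finger_force: 20.0
t 19.9333 ang 54.9 rad 0.0383 drag [ 1.  -1.5 -1.7 -1.6] radial 5.9
```

```bash
python3 -m handwheel '[[-0.0052,0.0023,0,0,0,0],[-0.0106,0.0038,0,0,0,0],[-0.0162,0.0044,0,0,0,0],[-0.0219,0.0041,0,0,0,0],[-0.0274,0.0029,0,0,0,0]]'|sed -n 4p; python3 -c "
from h import *
tan()"
```

```text
wrist_force: [4.4, 5.3, 2.8]
t 20.55 ang 10.3 rad 0.0365 drag [1.3 0.9 1.1 0.9] radial 4.7
```

```bash
cat > now.py <<'E'
from h import *
s=r.sense(); d=s["tcp_pos"][:2]-[.5315,.2717]; u=d/np.linalg.norm(d); F=s["wrist_force"][:2]
print(round(s["time"],2),"ang",np.degrees(np.arctan2(d[1],d[0])).round(1),"drag",(-F@[u[1],-u[0]]).round(2),"rad",(F@u).round(2))
E
python3 -m handwheel '[[-0.0053,-0.002,0,0,0,0],[-0.0102,-0.0048,0,0,0,0],[-0.0146,-0.0084,0,0,0,0]]'>/dev/null; python3 now.py; python3 -m handwheel '[[-0.0038,-0.0042,0,0,0,0]]'>/dev/null; python3 now.py;python3 -m handwheel '[[-0.0031,-0.0047,0,0,0,0]]'>/dev/null; python3 now.py; python3 -m handwheel '[[0,0,0,0,0,0],[0,0,0,0,0,0]]'>/dev/null; python3 now.py
```

```text
20.8 ang -15.2 drag 4.94 rad 1.63
20.88 ang -25.1 drag 4.71 rad 1.82
20.97 ang -34.8 drag 4.17 rad 0.49
21.13 ang -37.2 drag 1.11 rad -0.04
```

```bash
cat >> now.py <<'E'
import sys
sys.exit(1 if -F@[u[1],-u[0]]>6.3 else 0)
E
M="python3 -m handwheel"; n(){ python3 now.py; }
$M '[[-0.0011,-0.0023,0,0,0,0]]'>/dev/null; n && $M '[[-0.001,-0.0023,0,0,0,0]]'>/dev/null && n && $M '[[-0.0008,-0.0024,0,0,0,0]]'>/dev/null && n && $M '[[-0.0006,-0.0024,0,0,0,0]]'>/dev/null && n && $M '[[-0.0005,-0.0025,0,0,0,0]]'>/dev/null && n && $M '[[-0.0003,-0.0025,0,0,0,0]]'>/dev/null && n && $M '[[-0.0001,-0.0025,0,0,0,0]]'>/dev/null && n
```

```text
21.22 ang -39.4 drag 4.78 rad 0.89
21.3 ang -43.4 drag 4.53 rad -1.25
21.38 ang -47.6 drag 4.61 rad -1.14
21.47 ang -51.8 drag 5.21 rad -1.13
21.55 ang -56.0 drag 3.84 rad -1.13
21.63 ang -60.2 drag 4.5 rad -1.8
21.72 ang -64.5 drag 4.66 rad -2.7
```

```bash
M="python3 -m handwheel"; n(){ python3 now.py; }
$M '[[0.0001,-0.0025,0,0,0,0]]'>/dev/null; n && $M '[[0.0002,-0.0025,0,0,0,0]]'>/dev/null && n && $M '[[0.0004,-0.0025,0,0,0,0]]'>/dev/null && n && $M '[[0.0006,-0.0024,0,0,0,0]]'>/dev/null && n && $M '[[0.0008,-0.0024,0,0,0,0]]'>/dev/null && n && $M '[[0.0009,-0.0023,0,0,0,0]]'>/dev/null && n && $M '[[0.0011,-0.0023,0,0,0,0]]'>/dev/null && n&& $M '[[0.0012,-0.0022,0,0,0,0]]'>/dev/null && n
```

```text
21.8 ang -68.6 drag 3.77 rad -1.76
21.88 ang -72.6 drag 4.37 rad -2.93
21.97 ang -76.6 drag 5.1 rad -3.4
22.05 ang -80.5 drag 6.51 rad -3.94
```

```bash
sed -i 's/>6.3/>8.3/' now.py; M="python3 -m handwheel"; n(){ python3 now.py; }
$M '[[0.0003,-0.0012,0,0,0,0]]'>/dev/null; n && $M '[[0.0004,-0.0012,0,0,0,0]]'>/dev/null && n && $M '[[0.0004,-0.0012,0,0,0,0]]'>/dev/null && n
```

```text
22.13 ang -82.7 drag 5.22 rad -3.54
22.22 ang -84.5 drag 5.86 rad -3.94
22.3 ang -86.3 drag 6.13 rad -5.13
```

```bash
M="python3 -m handwheel"; n(){ python3 now.py; }
$M '[[0.0006,-0.0014,0,0,0,0]]'>/dev/null; n && $M '[[0.0007,-0.0014,0,0,0,0]]'>/dev/null && n && $M '[[0.0007,-0.0014,0,0,0,0]]'>/dev/null && n && $M '[[0.0008,-0.0014,0,0,0,0]]'>/dev/null && n
```

```text
22.38 ang -88.6 drag 6.34 rad -5.06
22.47 ang -91.0 drag 5.9 rad -3.4
22.55 ang -93.4 drag 5.91 rad -6.06
22.63 ang -95.9 drag 6.97 rad -4.96
```

```bash
M="python3 -m handwheel"; n(){ python3 now.py; }
$M '[[0.0014,-0.0021,0,0,0,0]]'>/dev/null; n && $M '[[0.0015,-0.002,0,0,0,0]]'>/dev/null && n && $M '[[0.0017,-0.0019,0,0,0,0]]'>/dev/null && n && $M '[[0.0018,-0.0018,0,0,0,0]]'>/dev/null && n
```

```text
22.72 ang -99.6 drag 6.74 rad -5.45
22.8 ang -103.5 drag 7.62 rad -6.61
22.88 ang -107.2 drag 8.09 rad -6.28
22.97 ang -110.9 drag 7.93 rad -6.67
```

```bash
sed -i 's/>8.3/>8.9/' now.py; M="python3 -m handwheel"; n(){ python3 now.py; }
$M '[[0.0014,-0.0012,0,0,0,0]]'>/dev/null; n && $M '[[0.0015,-0.0012,0,0,0,0]]'>/dev/null && n && $M '[[0.0015,-0.0011,0,0,0,0]]'>/dev/null && n
```

```text
23.05 ang -113.6 drag 8.81 rad -7.8
23.13 ang -116.2 drag 9.63 rad -8.05
```

```bash
M="python3 -m handwheel"; $M '[[0,0,0,0,0,0]]'>/dev/null; python3 now.py; $M '[[0,0,0,0,0,0],[0,0,0,0,0,0]]'>/dev/null; python3 now.py;  $M '[[0.0007,-0.0005,0,0,0,0]]'>/dev/null; python3 now.py; $M '[[0.0007,-0.0005,0,0,0,0]]'>/dev/null; python3 now.py
```

```text
23.22 ang -116.7 drag 7.31 rad -8.09
23.38 ang -116.6 drag 7.76 rad -6.93
23.47 ang -117.1 drag 9.81 rad -8.18
23.55 ang -118.2 drag 9.85 rad -7.94
```

```bash
M="python3 -m handwheel"; $M '[[0,0,0,0,0,0],[0,0,0,0,0,0]]'>/dev/null; python3 now.py; $M '[[0,0,0,0,0,0],[0,0,0,0,0,0],[0,0,0,0,0,0]]' 0.05; $M '[[0,0,-0.015,0,0,0],[0,0,-0.05,0,0,0],[0,0,-0.09,0,0,0],[0,0,-0.12,0,0,0],[0,0,-0.14,0,0,0]]'; $M '[[0.04,0,-0.02,0,0,0],[0.08,0,-0.04,0,0,0],[0.1,0,-0.05,0,0,0],[0.1,0,-0.05,0,0,0]]'
python3 - <<'E'
from h import *
t=r.camera("top"); cv2.imwrite("pics/f.png",t["color"])
w=r.camera("wrist"); g=cv2.cvtColor(t["color"],cv2.COLOR_BGR2GRAY)
# finger: dark blob on ring annulus
P=plane(t,np.stack(np.meshgrid(np.arange(290,350),np.arange(130,190)),-1).reshape(-1,2),.054); d=P[:,:2]-[.586,.1023]
R=np.hypot(*d.T); A=np.degrees(np.arctan2(d[:,1],d[:,0])); v=g[130:190,290:350].ravel()
for a in range(-84,-36,3):
    k=(R>.100)&(R<.122)&(abs(A-a)<1.6); print(a,int(v[k].mean()),end="; ")
E
```

```text
23.72 ang -118.5 drag 9.3 rad -8.25
time: 23.97
tcp_pos: [0.5105, 0.2414, 0.0848]
ee_rot: [-1.699, -2.642, 0.003]
wrist_force: [1.2, -0.4, 1.6]
width: 0.0347
finger_force: 0.4
time: 24.38
tcp_pos: [0.5105, 0.2418, 0.2273]
ee_rot: [-1.699, -2.642, 0.001]
wrist_force: [0.5, 0.6, -0.1]
width: 0.0497
finger_force: 0.0
time: 24.72
tcp_pos: [0.4653, 0.3401, 0.2769]
ee_rot: [-1.685, -2.647, -0.004]
wrist_force: [-0.3, 1.0, 0.8]
width: 0.05
finger_force: 0.0
-84 169; -81 182; -78 167; -75 171; -72 163; -69 152; -66 146; -63 120; -60 118; -57 168; -54 197; -51 200; -48 200; -45 198; -42 198; -39 200;
```

Run:
```python
from h import *
t=r.camera("top"); P=cloud(t); k=np.hypot(P[...,0]-.6305,P[...,1])<.009
z=P[...,2][k]; print(np.sort(z).round(3)[-8:], r.sense()["wrist_force"].round(1), np.abs(r.sense()["qvel"]).max())
print(r.job_done())
```

```text
[0.08  0.08  0.08  0.082 0.082 0.083 0.085 0.086] [ 0.7 -0.2  0.3] 0.023241058155227912
the job is handed in; nothing more can be done
None
```

I handed the job in at about 25 s of the 72 s allowed: the pin is fully home in the right-hand hole, the finger bears on it with the wheel at about 2.1 times its free force (9.3–9.8 N against about 4.5 N), and the gripper is clear; the tape roll, sugar dredger and loose bun were kept clear of, but I did not check them again at the end.

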